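# Put away the doming punches and offer the smith a hammer

## Robot

A 7-joint arm with a two-finger parallel gripper is mounted at the origin on the work surface. World frame = base frame: x ahead of the robot, y to its left, z up, the work surface at z = 0. Lengths are in m, angles in rad, forces in N, time in s.
With the tool pointing down it reaches from about 0.4 to 0.85 m from the base axis. Payload 6.9 kg.
Tool frame: the origin (TCP) lies at the very end of the fingers, on their centre line; the grasp point (between the pads) lies 19 mm behind it (bot.grip_depth is the distance from the TCP to the grasp point, in m); z points along the fingers, y is the direction in which the jaws open and shut (so a half turn about z gives the same grasp; the last joint's range is limited). The gripper opens to 85 mm and grips with 20 to 120 N. Pads are 22 mm wide; open, the fingers measure 114 mm over their backs; the gripper's body (76 mm by 85 mm) begins 54 mm behind the grasp point. The pads swing forward as they close: fully open they stand 13 mm farther back than shut.
Start: joints at [-1.161, 0.507, -0.238, 1.5, 0.126, 1.149, -0.155], TCP at [0.187, 0.596, 0.231] pointing down, gripper open.
Joint ranges: [-3.08, 3.08], [-0.24, 2.05], [-1.43, 1.35], [0, 2.5], [-1.52, 4.66], [0.17, 1.96], [-2.89, 2.89]. Speed limits (rad/s): [2.39, 2.39, 3.14, 3.14, 3.14, 3.14, 3.14].

## Interface

Orientations are given as a 3x3 rotation matrix whose columns are the frame's x, y, z axes.
In Python, from station import bot, vision gives the robot as it stands.
- The arm moves only by the tool carry_out, never from a script. Its argument "moves" is a list of rows, each a list of 7 numbers: the finger opening in m, from 0 to 0.0854, then the shift along the tool's x, y, z in m, then the turn, a rotation vector about the tool's x, y, z in units of 6 degrees (1.0 is 6 degrees). A call has exactly 8 rows; each row shifts and turns the commanded pose from where the row before left it, along the tool's axes as they then stand; what a row does not reach is not made up. A row lasts 1/10 s, in which the tool goes at most 50 mm and 8.59 degrees, less where a joint would pass 70% of its speed; a pose out of reach is approached as far as the arm can. A call with a gripper value outside its range is refused whole. The fingers move at their own pace and stop on an object; the grip force is fixed at half the most. Time passes only in rows, so rows that do not move let the fingers close, or fill a call up. It gives the time, the measured TCP pose, the force and the opening at its end, in the units of the state.
- bot.sense(): the state, without advancing time (a new reading comes with each control period).
- vision.get_image(name): name is "side" or "top"; returns a dict with "img" (420x560x3 uint8, red, green, blue), "vfov" (degrees; the focal length in pixels is half the picture's height over the tangent of half this angle, whatever the lens; pixels are square), "cx", "cy" (the principal point, pixels), "pose" (4x4, takes a point from camera to world coordinates). Camera axes: x right, y down, z forward; pixel columns grow to the right and rows downward; lengths in m; the calibration is good to about 2 mm. A picture is of the moment at which its call begins. There is no depth.
- bot.job_done(): hands the job in, once; it reports no verdict.
Trained networks look in the newest picture that a camera, given by its name, has taken for a name from the list of things; names that differ only in an ending like _2 or _b are one class to them, and where a whole thing is asked for, a point or a joint stands for the part that bears it (a point fixed in the world has none). Each returns a list of dicts, best first, with "p" (0 to 1); they miss things now and then, are a little off and sometimes report something else, mostly with a low value. They report only what shows in the picture. A call takes as long as a camera call. They do not tell look-alikes from the thing itself.
- vision.find_in(camera, query): "at" ([column, row] in pixels, amid what is visible of it).
- vision.place_of(camera, query): "at" ([column, row] in pixels: a listed point, or the origin of a listed thing).
The state is a dict: "clock": time; "joint_pos": joint angles; "joint_vel": joint speeds; "joint_efforts": joint torques, N m; "eef_pos": TCP position; "orientation": TCP orientation; "contact_force": force on the tool from outside, world axes, zero at the start; "ft_torque": the same for the moment, N m; "finger_gap": opening from 0.0 (shut) to 1.0 (fully open).
Only numpy, scipy, OpenCV 4.12 (cv2) and the standard library are available. Lean on these libraries where they do the work, as an engineer would, in place of code of your own. Each camera call takes 0.05 s, during which the arm holds its last target. There are 200 camera calls.

## Task

Put away the two wooden doming punches that stand on the bench: set them down upright, not dropped, in empty cells of the divided crate, one to a cell. Then draw the wedge-headed hammer out of the rack and offer it to the smith on the far side of the bench: head up, handle tipped to slant down and out towards the far side, about halfway between hanging and level, the whole hammer at least 15 cm above the bench and touching nothing but the gripper; finish while still holding it so, still and raised. Leave the other hammers, the tin in the crate, the jar, the dome and the steel bar where they are.

Things in the scene. Friction and masses are not known exactly. Their poses are not given: they have to be found in the camera images.
- rack: Fixed steel hammer rack: level plate 310 mm (y) x 60 mm (x -25 to +35), 14 mm thick, top 240 mm above the bench; posts at y +-143, x +25 mm, low rail at x +30. Three slots 24 mm wide at y -95, 0, +95 mm, open to -x (robot side, no lip), ending at x +13; a hammer hangs in each, its handle at x 0. Origin on the bench below the middle handle; z up.
- hammer: A steel wedge-headed hammer, on a 200 mm round wooden handle (16-21 mm thick). Origin: centre of the head's underside; handle along -z, head on +z. Hangs in any one rack slot, axes as the rack's. The one to offer, 0.3 kg, mostly head: 26 mm wide (y) and high; flat-sided block x -22 to +22, round face to +42, on -x a wedge narrowing (seen from above) to a blunt edge at -54 mm.
- handle_end (a point): Middle of the free end of that hammer's handle, 200 mm below the head's underside (hangs 40 mm above the bench).
- offer (a point): A fixed direction to offer the hammer in, not a place or a thing to see: its z axis leans 45 deg from vertical back towards the robot (-x, +z); held ideally, the hammer's z axis lies along it, so that the handle slants down and away along +x.
- mallet: A rectangular wooden head 90 x 44 x 46 mm, on a 200 mm round wooden handle (16-21 mm thick). Origin: centre of the head's underside; handle along -z, head on +z. Hangs in any one rack slot, axes as the rack's. Bystander: leave alone.
- planisher: A steel head 86 mm long, 26 mm wide and high, with two round flat ends (no wedge), on a 200 mm round wooden handle (16-21 mm thick). Origin: centre of the head's underside; handle along -z, head on +z. Hangs in any one rack slot, axes as the rack's. Bystander: leave alone.
- crate: Open plywood crate fixed to the bench, 165 x 165 x 55 mm high, walls 5 mm, divided into 2 x 2 cells. Origin: centre of its underside; z up. Its cell at (+40, -40) mm holds a tin, the other three are empty.
- cell0 (a point): Centre of the floor of an empty cell of the crate (cell 75 x 75 mm inside, floor 5 mm above the bench, walls rising 50 mm from the floor); axes as the crate's. In the crate's frame this is the cell at (-40, +40) mm.
- cell1 (a point): Centre of the floor of an empty cell of the crate (cell 75 x 75 mm inside, floor 5 mm above the bench, walls rising 50 mm from the floor); axes as the crate's. In the crate's frame this is the cell at (-40, -40) mm.
- cell2 (a point): Centre of the floor of an empty cell of the crate (cell 75 x 75 mm inside, floor 5 mm above the bench, walls rising 50 mm from the floor); axes as the crate's. In the crate's frame this is the cell at (+40, +40) mm.
- punch_thick: Turned wooden doming punch, upright on the bench: straight round shaft 40 mm thick up to 92 mm, domed top at 110 mm, about 0.1 kg. Origin: centre of its foot; z along its axis.
- punch_slim: The same, but 32 mm thick.
- tin: Closed round metal tin, 55 mm across, 50 mm high, standing in a crate cell. Origin: centre of its underside. Bystander: leave alone.
- jar: Glass jar with black lid, 60 mm across, 75 mm high, right of the rack. Origin: centre of its underside. Bystander: leave alone.
- dome: Raised silver-grey metal dome, 100 mm across, 46 mm high, lying rim down. Origin: centre of its underside. Bystander: leave alone.
- chaser: Dark square steel bar (chasing tool), 8 x 120 x 8 mm, lying on the bench in front of the rack, its length along its y. Origin: centre of its underside. Bystander: leave alone.
Not all that is in view belongs to the job. What is shaped like the punch_slim but blue is not meant. Leave any green look-alike of the punch_thick alone.

How it is judged:
On the way, in this order (a step that is already met when the one before it is completed fails the run):
1. both punches stand released and upright in empty crate cells, one to a cell ((((horizontal distance between punch_thick and cell0 below 0.033 m and z of punch_thick in the frame of cell0 between -0.01 and 0.012 m) and (horizontal distance between punch_slim and cell1 below 0.033 m and z of punch_slim in the frame of cell1 between -0.01 and 0.012 m)) or ((horizontal distance between punch_thick and cell0 below 0.033 m and z of punch_thick in the frame of cell0 between -0.01 and 0.012 m) and (horizontal distance between punch_slim and cell2 below 0.033 m and z of punch_slim in the frame of cell2 between -0.01 and 0.012 m)) or ((horizontal distance between punch_thick and cell1 below 0.033 m and z of punch_thick in the frame of cell1 between -0.01 and 0.012 m) and (horizontal distance between punch_slim and cell0 below 0.033 m and z of punch_slim in the frame of cell0 between -0.01 and 0.012 m)) or ((horizontal distance between punch_thick and cell1 below 0.033 m and z of punch_thick in the frame of cell1 between -0.01 and 0.012 m) and (horizontal distance between punch_slim and cell2 below 0.033 m and z of punch_slim in the frame of cell2 between -0.01 and 0.012 m)) or ((horizontal distance between punch_thick and cell2 below 0.033 m and z of punch_thick in the frame of cell2 between -0.01 and 0.012 m) and (horizontal distance between punch_slim and cell0 below 0.033 m and z of punch_slim in the frame of cell0 between -0.01 and 0.012 m)) or ((horizontal distance between punch_thick and cell2 below 0.033 m and z of punch_thick in the frame of cell2 between -0.01 and 0.012 m) and (horizontal distance between punch_slim and cell1 below 0.033 m and z of punch_slim in the frame of cell1 between -0.01 and 0.012 m))) and angle between each of punch_thick, punch_slim's own z axis and vertical below 0.12 rad and linear speed of each of punch_thick, punch_slim below 0.05 m/s and contact force between each of punch_thick, punch_slim and the fingers below 0.1 N), for 0.2 s.
2. the hammer is off the rack, raised and held in the gripper (contact force between hammer and rack below 0.1 N and contact force between hammer and the fingers above 2 N and height (world z) of handle_end above 0.08 m), for 0.2 s.
At the end, for the whole second after the job is handed in: Punches released, upright (7 deg), on the floors of two different empty cells (33 mm of centre); wedge hammer held still by the fingers alone, head up, handle 30 to 60 deg from hanging, slanting to the far side (within about 40 deg of straight away), its end over 100 mm high (all of step 1 and angle between hammer's own z axis and vertical between 0.52 and 1.05 rad and angle between the z axis of hammer and the z axis of offer, either way round below 0.5 rad and height (world z) of handle_end above 0.1 m and contact force between hammer and the fingers above 2 N and linear speed of hammer below 0.05 m/s and contact force between hammer and rack below 0.2 N and contact force between hammer and mallet below 0.2 N and contact force between hammer and planisher below 0.2 N and contact force between hammer and crate below 0.2 N and contact force between hammer and punch_thick below 0.2 N and contact force between hammer and punch_slim below 0.2 N); the arm keeps its last pose, push and grip.
It fails at once if the mallet, the planishing hammer, the tin, the jar, the dome or the steel bar is disturbed (moved more than 30 mm) (distance of any of mallet, planisher, tin, jar, dome, chaser from where it was at the start of the episode above 0.03 m).
It fails at once if a punch is dropped (falls free faster than 0.8 m/s) ((linear speed of punch_thick above 0.8 m/s and contact force between punch_thick and the fingers below 0.05 N) or (linear speed of punch_slim above 0.8 m/s and contact force between punch_slim and the fingers below 0.05 N)).
It also fails if it takes over 69 s, if anything falls off the work surface, if the arm or the gripper's body presses on something with over 40 N, if the wrist force passes 120 N, or if a joint passes its speed limit or range.

## Working session

There is one attempt and no reset: what is moved stays moved. The work goes in short steps, Python scripts to look and compute and a tool call to move; the robot and the scene stay as the last step left them, time stands still between calls to the robot, and variables do not carry over. Pictures are saved under pics/ and viewed, about 8 in all and at most 12, crops included, and the job is handed in when it is done.

Besides the shell and the picture viewer there is one more tool, called after "Emit:" as name(argument=value, ...), one argument or row to a line, values as JSON. carry_out: Moves the arm, as the interface text tells. Its arguments: {"type":"object","properties":{"moves":{"type":"array","items":{"type":"array","items":{"type":"number"}}}},"required":["moves"]}

```bash
mkdir -p pics; ls
cat > h.py <<'E'
import numpy as np, cv2
from station import bot, vision
def ray(im,px):
    H,W=im["img"].shape[:2]; f=H/2/np.tan(np.radians(im["vfov"])/2)
    T=np.array(im["pose"]); d=T[:3,:3]@np.array([(px[0]-im["cx"])/f,(px[1]-im["cy"])/f,1.])
    return T[:3,3],d
def atz(im,px,z=0):
    o,d=ray(im,px); return o+d*(z-o[2])/d[2]
def proj(im,p):
    H,W=im["img"].shape[:2]; f=H/2/np.tan(np.radians(im["vfov"])/2)
    T=np.array(im["pose"]); c=T[:3,:3].T@(np.array(p)-T[:3,3]); return [round(float(im["cx"]+f*c[0]/c[2]),1),round(float(im["cy"]+f*c[1]/c[2]),1)]
def save(im,n): cv2.imwrite("pics/"+n,im["img"][:,:,::-1])
E
python3 - <<'E'
from h import *
np.set_printoptions(precision=3,suppress=True)
for c in ("top","side"):
    im=vision.get_image(c); save(im,c+"1.png"); print(c,im["vfov"],im["cx"],im["cy"]);print(np.array(im["pose"]))
    for q in ["rack","crate","punch_thick","punch_slim","hammer","mallet","planisher","handle_end","cell0","cell1","cell2","tin","jar","dome","chaser"]:
        print(q,[(np.round(d["at"],0).tolist(),round(d["p"],2),atz(im,d["at"],0)[:2].round(3).tolist()) for d in vision.place_of(c,q)[:3]])
print(bot.sense()["clock"])
E
```

```text
pics
top 46.762282170957945 276.7784397311741 208.95300465066876
[[-0.002 -0.998  0.069  0.473]
 [-1.     0.002 -0.002  0.025]
 [ 0.002 -0.069 -0.998  1.238]
 [ 0.     0.     0.     1.   ]]
rack []
crate [([387.0, 221.0], 0.86, [0.526, -0.258]), ([236.0, 260.0], 0.52, [0.429, 0.126]), ([315.0, 255.0], 0.26, [0.442, -0.073])]
punch_thick [([245.0, 290.0], 0.5, [0.352, 0.103]), ([406.0, 232.0], 0.25, [0.499, -0.307])]
punch_slim [([314.0, 255.0], 0.74, [0.44, -0.071]), ([333.0, 284.0], 0.72, [0.369, -0.119]), ([305.0, 282.0], 0.64, [0.372, -0.049])]
hammer [([206.0, 164.0], 0.74, [0.674, 0.204]), ([252.0, 166.0], 0.66, [0.668, 0.085])]
mallet [([249.0, 163.0], 0.88, [0.677, 0.094])]
planisher [([296.0, 168.0], 0.74, [0.665, -0.027])]
handle_end [([218.0, 177.0], 0.84, [0.642, 0.173]), ([288.0, 228.0], 0.24, [0.51, -0.005])]
cell0 [([371.0, 205.0], 0.67, [0.567, -0.219]), ([375.0, 237.0], 0.64, [0.486, -0.228]), ([405.0, 232.0], 0.63, [0.498, -0.305])]
cell1 [([371.0, 205.0], 0.67, [0.567, -0.219]), ([375.0, 237.0], 0.64, [0.486, -0.228]), ([405.0, 232.0], 0.63, [0.498, -0.305])]
cell2 
[... 1049 characters left out ...]
end [([286.0, 211.0], 0.82, [0.651, 0.203])]
cell0 [([310.0, 369.0], 0.83, [0.508, -0.317]), ([319.0, 324.0], 0.72, [0.57, -0.214]), ([382.0, 297.0], 0.61, [0.739, -0.191])]
cell1 [([310.0, 369.0], 0.83, [0.508, -0.317]), ([319.0, 324.0], 0.72, [0.57, -0.214]), ([382.0, 297.0], 0.61, [0.739, -0.191])]
cell2 [([310.0, 369.0], 0.83, [0.508, -0.317]), ([319.0, 324.0], 0.72, [0.57, -0.214]), ([382.0, 297.0], 0.61, [0.739, -0.191])]
tin [([335.0, 353.0], 0.58, [0.571, -0.297]), ([215.0, 200.0], 0.35, [0.478, 0.333])]
jar [([382.0, 298.0], 0.84, [0.738, -0.195])]
dome [([218.0, 203.0], 0.67, [0.481, 0.315])]
chaser [([281.0, 259.0], 0.7, [0.567, 0.017]), ([283.0, 210.0], 0.47, [0.647, 0.212])]
1.6
```

View pics/top1.png

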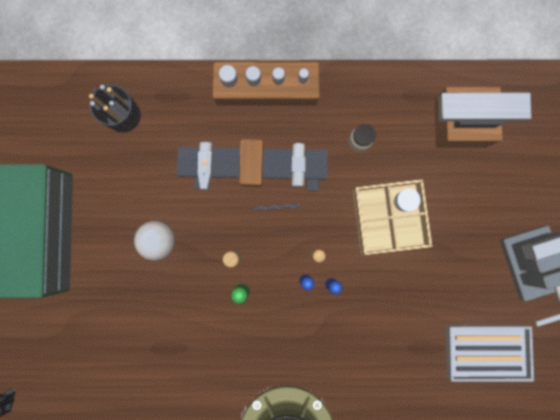

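View pics/side1.png

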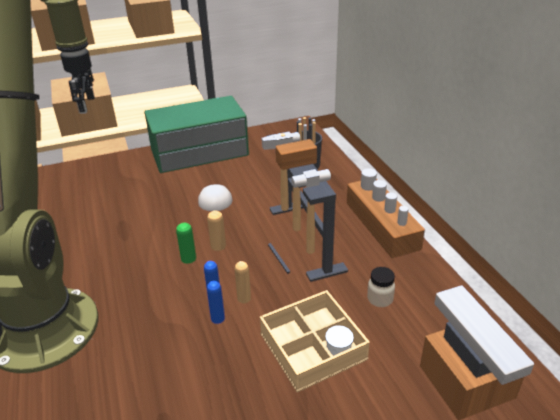

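The top view shows the wedge hammer in the left slot (204,165), the mallet in the middle (251,162) and the planisher on the right (298,164). The natural-wood punches are at (230,259) thick and (319,256) slim. The green (239,295) and blue (307,283), (335,287) ones are look-alikes. The tin is in the far-right crate cell (408,200).

```bash
cat >> h.py <<'E'
def blob(im,lo,hi,roi):
    x0,y0,x1,y1=roi; h=cv2.cvtColor(im["img"][y0:y1,x0:x1],cv2.COLOR_RGB2HSV); m=cv2.inRange(h,lo,hi)
    n,l,s,c=cv2.connectedComponentsWithStats(m); k=1+np.argmax(s[1:,4]); return c[k]+[x0,y0],s[k]+[x0,y0,0,0,0]
E
python3 - <<'E'
from h import *
np.set_printoptions(precision=4,suppress=True)
print([a for a in dir(bot) if a[0]!='_'],bot.grip_depth)
s=bot.sense();print(s["eef_pos"],s["joint_pos"],s["finger_gap"],s["contact_force"]);print(np.array(s["orientation"]))
t=vision.get_image("top"); sd=vision.get_image("side")
print(t["img"][259,230],t["img"][256,319],t["img"][280,230])
for n,roi in (("thick",(215,245,245,275)),("slim",(305,245,330,270))):
    c,st=blob(t,(5,60,140),(30,200,255),roi); print(n,c,st,atz(t,c,.098))
for n,roi in (("thick",(200,200,230,260)),("slim",(228,255,255,308))):
    c,st=blob(sd,(5,60,90),(30,200,255),roi); print(n,c,st,atz(sd,c,.055), atz(sd,(st[0]+st[2]/2,st[1]),.107))
for q,z in(("hammer",.24),("mallet",.24),("planisher",.24),("handle_end",.04)):
  for im,c in((t,"top"),(sd,"side")):
    print(q,c,[atz(im,d["at"],z)[:2].round(3).tolist() for d in vision.place_of(c,q)[:2]])
for p in((204,187),(205,143),(251,184),(251,140),(297,184),(299,144)): print(p,atz(t,p,.253))
for p in((177,147),(327,150),(177,174),(327,178)): print(p,atz(t,p,.24))
for p in((356,188),(424,181),(432,246),(362,254)): print(p,atz(t,p,.055))
E
```

```text
['IKError', 'grip_depth', 'job_done', 'sense'] 0.0187
[0.187  0.5964 0.2313] [-1.1615  0.5075 -0.2376  1.5002  0.1257  1.1489 -0.1548] 0.997014936383061 [ 0.5095  0.3444 -0.3685]
[[-0.9542  0.2992 -0.    ]
 [ 0.2992  0.9542 -0.0001]
 [ 0.     -0.0001 -1.    ]]
[214 182 137] [220 190 144] [110  77  59]
thick [230.0922 258.9806] [222 251  17  17 206] [0.4345 0.1318 0.098 ]
slim [318.8647 255.6316] [313 250  13  13 133] [ 0.4419 -0.0756  0.098 ]
thick [214.5865 234.2464] [ 200  206   30   54 1514] [0.4243 0.1086 0.055 ] [0.4422 0.1548 0.107 ]
slim [241. 281.] [ 228  255   27   53 1431] [ 0.4376 -0.0778  0.055 ] [ 0.4502 -0.0514  0.107 ]
hammer top [[0.633, 0.164]]
hammer side [[0.618, 0.158]]
mallet top [[0.633, 0.074], [0.442, 0.115]]
mallet side [[0.637, 0.076]]
planisher top [[0.487, -0.175], [0.434, 0.109]]
planisher side [[0.624, -0.03], [0.383, -0.313]]
handle_end top [[0.643, 0.17]]
handle_end side [[0.629, 0.147]]
(204, 187) [0.5858 0.1711 0.253 ]
(205, 143) [0.6765 0.1698 0.253 ]
(251, 184) [0.5918 0.0754 0.253 ]
(251, 140) [0.6826 0.0755 0.253 ]
(297, 184) [ 0.5916 -0.0184  0.253 ]
(299, 144) [ 0.6741 -0.0229  0.253 ]
(177, 147) [0.6708 0.2298 0.24  ]
(327, 150) [ 0.6641 -0.0816  0.24  ]
(177, 174) [0.6144 0.2291 0.24  ]
(327, 178) [ 0.6056 -0.0811  0.24  ]
(356, 188) [ 0.6054 -0.1716  0.055 ]
(424, 181) [ 0.6224 -0.3386  0.055 ]
(432, 246) [ 0.4635 -0.3544  0.055 ]
(362, 254) [ 0.4444 -0.1841  0.055 ]
```

Emit:
carry_out(
  moves=[
    [0.0854, -0.031, -0.031, 0, 0, 0, 0],
    [0.0854, -0.031, -0.031, 0, 0, 0, 0],
    [0.0854, -0.031, -0.031, 0, 0, 0, 0],
    [0.0854, -0.031, -0.031, 0, 0, 0, 0],
    [0.0854, -0.031, -0.031, 0, 0, 0, 0],
    [0.0854, -0.031, -0.031, 0, 0, 0, 0],
    [0.0854, -0.031, -0.031, 0, 0, 0, 0],
    [0.0854, -0.031, -0.031, 0, 0, 0, 0],
  ],
)

```text
clock: 2.9
eef_pos: [0.35, 0.2839, 0.2316]
orientation: [[-0.954, 0.299, 0.001], [0.299, 0.954, 0.0], [-0.0, 0.001, -1.0]]
contact_force: [1.3, 0.8, -0.1]
finger_gap: 1.0
```

Emit:
carry_out(
  moves=[
    [0.07, -0.0315, -0.0305, 0, 0, 0, 0],
    [0.07, -0.0315, -0.0305, 0, 0, 0, 0],
    [0.07, -0.0315, -0.0305, 0, 0, 0, 0],
    [0.07, -0.0315, -0.0305, 0, 0, 0, 0],
    [0.07, 0, 0, 0.02, 0, 0, -0.97],
    [0.07, 0, 0, 0.02, 0, 0, -0.97],
    [0.07, 0, 0, 0.02, 0, 0, -0.97],
    [0.07, 0, 0, 0, 0, 0, 0],
  ],
)

```text
clock: 3.7
eef_pos: [0.4319, 0.1308, 0.1695]
orientation: [[-1.0, -0.002, -0.004], [-0.002, 1.0, -0.001], [0.004, -0.001, -1.0]]
contact_force: [-0.2, -0.1, 0.8]
finger_gap: 0.815
```

Run:
```python
from h import *
np.set_printoptions(precision=4,suppress=True)
s=bot.sense();print(s["eef_pos"],s["joint_pos"],s["finger_gap"])
sd=vision.get_image("side"); save(sd,"s2.png")
print(vision.place_of("side","punch_thick")[:2], proj(sd,(.434,.130,0)),proj(sd,(.434,.130,.11)),proj(sd,s["eef_pos"]))
cv2.imwrite("pics/s2c.png",cv2.resize(sd["img"][120:280,150:310,::-1],None,fx=3.5,fy=3.5,interpolation=2))
```

```text
[0.4319 0.1308 0.1695] [-0.2499  0.3126 -0.1293  2.0257  0.0543  0.8104  1.1623] 0.8154290908603187
[{'at': [187.8, 259.7], 'p': 0.81}, {'at': [214.9, 244.9], 'p': 0.55}] [218.1, 245.0] [214.2, 211.1] [211.0, 191.5]
```

View pics/s2c.png

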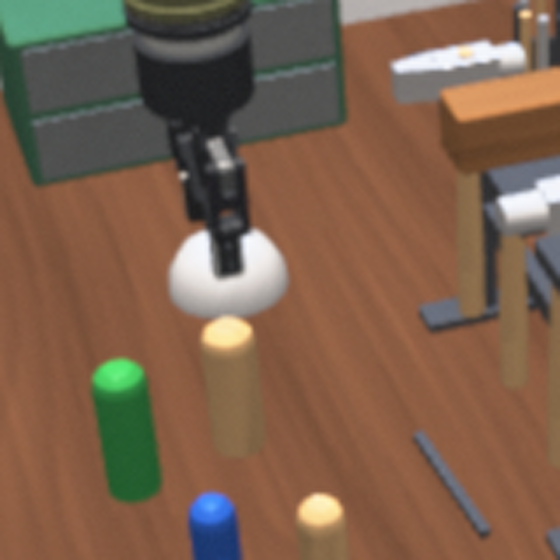

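The thick punch's dome is at (215,212) in the image, matching my prediction (214,211), and the gripper is above it. Descending to grasp.

Emit:
carry_out(
  moves=[
    [0.07, -0.002, 0, 0.035, 0, 0, 0],
    [0.07, 0, 0, 0.035, 0, 0, 0],
    [0.07, 0, 0, 0.025, 0, 0, 0],
    [0.07, 0, 0, 0.015, 0, 0, 0],
    [0.03, 0, 0, 0, 0, 0, 0],
    [0.03, 0, 0, 0, 0, 0, 0],
    [0.03, 0, 0, 0, 0, 0, 0],
    [0.03, 0, 0, 0, 0, 0, 0],
  ],
)

```text
clock: 4.6
eef_pos: [0.4362, 0.1318, 0.0626]
orientation: [[-1.0, -0.0, 0.003], [-0.0, 1.0, 0.001], [-0.003, 0.001, -1.0]]
contact_force: [0.5, 0.8, 5.8]
finger_gap: 0.448
```

Emit:
carry_out(
  moves=[
    [0.03, 0, 0, -0.02, 0, 0, 0],
    [0.03, 0, 0, -0.04, 0, 0, 0],
    [0.03, 0, 0, -0.04, 0, 0, 0],
    [0.03, 0, 0, -0.04, 0, 0, 0],
    [0.03, -0.0135, -0.0348, 0, 0, 0, 0],
    [0.03, -0.0135, -0.0348, 0, 0, 0, 0],
    [0.03, -0.0135, -0.0348, 0, 0, 0, 0],
    [0.03, -0.0135, -0.0348, 0, 0, 0, 0],
  ],
)

```text
clock: 5.4
eef_pos: [0.4896, -0.0091, 0.2023]
orientation: [[-1.0, -0.001, 0.001], [-0.001, 1.0, 0.0], [-0.001, 0.0, -1.0]]
contact_force: [0.7, 0.5, -1.5]
finger_gap: 0.449
```

Emit:
carry_out(
  moves=[
    [0.03, -0.0135, -0.0348, 0, 0, 0, 0],
    [0.03, -0.0135, -0.0348, 0, 0, 0, 0],
    [0.03, -0.0135, -0.0348, 0, 0, 0, 0],
    [0.03, -0.0135, -0.0348, 0, 0, 0, 0],
    [0.03, -0.0135, -0.0348, 0, 0, 0, 0],
    [0.03, -0.0135, -0.0348, 0, 0, 0, 0],
    [0.03, 0, 0, 0.0, 0, 0, 0],
    [0.03, 0, 0, 0.0, 0, 0, 0],
  ],
)

```text
clock: 6.2
eef_pos: [0.5701, -0.2171, 0.2014]
orientation: [[-1.0, 0.001, -0.0], [0.001, 1.0, 0.0], [0.0, 0.0, -1.0]]
contact_force: [0.0, 0.7, -0.8]
finger_gap: 0.451
```

Run:
```python
from h import *
np.set_printoptions(precision=4,suppress=True)
s=bot.sense();print(s["eef_pos"],s["joint_pos"],s["finger_gap"],s["contact_force"]);print(np.array(s["orientation"]))
sd=vision.get_image("side"); t=vision.get_image("top")
for c,im in(("side",sd),("top",t)):
  print(c,[(np.round(d["at"],1),round(d["p"],2)) for q in("cell0","crate") for d in vision.place_of(c,q)[:3]])
  print([proj(im,p) for p in((.489,-.226,.005),(.497,-.306,.005),(.569,-.218,.005),(.533,-.262,0))])
a=sd["img"][220:410,220:410,::-1]; b=t["img"][160:290,320:450,::-1]
cv2.imwrite("pics/c3.png",np.hstack([cv2.resize(a,(400,400)),cv2.resize(b,(400,400))]))
```

```text
[ 0.5701 -0.2171  0.2014] [ 0.3432  0.5022 -0.0309  1.5885  0.0169  1.0515  1.8774] 0.45134224092135167 [ 0.0089  0.6668 -0.7565]
[[-1.      0.0012 -0.0002]
 [ 0.0012  1.      0.0003]
 [ 0.0002  0.0003 -1.    ]]
side [(array([284.1, 338. ]), 0.87), (array([305.6, 370.6]), 0.85), (array([316.9, 322.2]), 0.81), (array([311.1, 344.8]), 0.92)]
[[285.8, 337.3], [303.5, 365.2], [318.9, 324.2], [311.5, 345.5]]
top [(array([407.9, 229.6]), 0.82), (array([373.7, 234.3]), 0.81), (array([369.5, 203.2]), 0.56), (array([389. , 219.8]), 0.8)]
[[374.8, 235.8], [406.3, 232.6], [371.2, 204.4], [388.2, 218.6]]
```

View pics/c3.png

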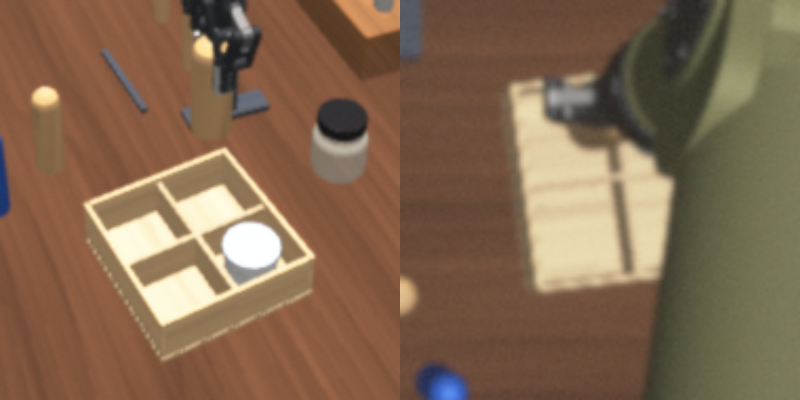

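The crate cells match my projections to within 2 px, apart from the near-right one at 5 px, and the thick punch hangs over the far-left cell. Lowering it.

Emit:
carry_out(
  moves=[
    [0.03, 0, 0, 0.03, 0, 0, 0],
    [0.03, 0, 0, 0.035, 0, 0, 0],
    [0.03, 0, 0, 0.03, 0, 0, 0],
    [0.03, 0, 0, 0.02, 0, 0, 0],
    [0.03, 0, 0, 0.01, 0, 0, 0],
    [0.03, 0, 0, 0.006, 0, 0, 0],
    [0.03, 0, 0, 0.002, 0, 0, 0],
    [0.03, 0, 0, 0, 0, 0, 0],
  ],
)

```text
clock: 7.3
eef_pos: [0.571, -0.2165, 0.069]
orientation: [[-1.0, -0.001, 0.001], [-0.001, 1.0, -0.0], [-0.001, -0.0, -1.0]]
contact_force: [-0.4, 0.8, -0.9]
finger_gap: 0.451
```

Emit:
carry_out(
  moves=[
    [0.03, 0, 0, 0.001, 0, 0, 0],
    [0.03, 0, 0, 0.001, 0, 0, 0],
    [0.03, 0, 0, 0, 0, 0, 0],
    [0.045, 0, 0, 0, 0, 0, 0],
    [0.055, 0, 0, 0, 0, 0, 0],
    [0.06, 0, 0, 0, 0, 0, 0],
    [0.06, 0, 0, 0, 0, 0, 0],
    [0.06, 0, 0, 0, 0, 0, 0],
  ],
)

```text
clock: 8.1
eef_pos: [0.5705, -0.2165, 0.0662]
orientation: [[-1.0, -0.001, -0.0], [-0.001, 1.0, -0.0], [0.0, -0.0, -1.0]]
contact_force: [-0.1, 0.5, -0.8]
finger_gap: 0.7
```

Emit:
carry_out(
  moves=[
    [0.06, 0, 0, -0.02, 0, 0, 0],
    [0.06, 0, 0, -0.035, 0, 0, 0],
    [0.06, 0, 0, -0.035, 0, 0, 0],
    [0.06, 0, 0, -0.035, 0, 0, 0],
    [0.06, 0.0325, 0.0355, 0, 0, 0, 0],
    [0.06, 0.0325, 0.0355, 0, 0, 0, 0],
    [0.06, 0.0325, 0.0355, 0, 0, 0, 0],
    [0.06, 0.0325, 0.0355, 0, 0, 0, 0],
  ],
)

```text
clock: 8.9
eef_pos: [0.4389, -0.0734, 0.1913]
orientation: [[-1.0, -0.001, 0.0], [-0.001, 1.0, 0.0], [-0.0, 0.0, -1.0]]
contact_force: [0.8, 0.7, -0.2]
finger_gap: 0.703
```

Emit:
carry_out(
  moves=[
    [0.06, 0, 0, 0.02, 0, 0, 0],
    [0.06, 0, 0, 0, 0, 0, 0],
    [0.06, 0, 0, 0, 0, 0, 0],
    [0.06, 0, 0, 0, 0, 0, 0],
    [0.06, 0, 0, 0, 0, 0, 0],
    [0.06, 0, 0, 0, 0, 0, 0],
    [0.06, 0, 0, 0, 0, 0, 0],
    [0.06, 0, 0, 0, 0, 0, 0],
  ],
)

```text
clock: 9.7
eef_pos: [0.4404, -0.0747, 0.1713]
orientation: [[-1.0, -0.001, -0.0], [-0.001, 1.0, -0.0], [0.0, -0.0, -1.0]]
contact_force: [-0.1, 0.1, 0.7]
finger_gap: 0.704
```

Run:
```python
from h import *
np.set_printoptions(precision=4,suppress=True)
s=bot.sense();print(s["eef_pos"],s["joint_pos"],s["finger_gap"])
sd=vision.get_image("side")
print([(np.round(d["at"],1),round(d["p"],2)) for d in vision.place_of("side","punch_thick")[:3]],proj(sd,(.569,-.218,.005)),proj(sd,(.569,-.218,.115)))
print(proj(sd,(.44,-.075,0)),proj(sd,(.44,-.075,.11)),proj(sd,s["eef_pos"]))
a=sd["img"][205:405,190:390,::-1]
cv2.imwrite("pics/c4.png",cv2.resize(a,(600,600),interpolation=2))
```

```text
[ 0.4404 -0.0747  0.1713] [ 0.157   0.3009 -0.0572  2.0374  0.0236  0.804   1.6575] 0.7041953838622833
[(array([186.3, 260.3]), 0.93), (array([319. , 323.3]), 0.68)] [318.9, 324.2] [319.9, 287.6]
[243.2, 297.3] [240.1, 261.6] [238.4, 240.0]
```

View pics/c4.png

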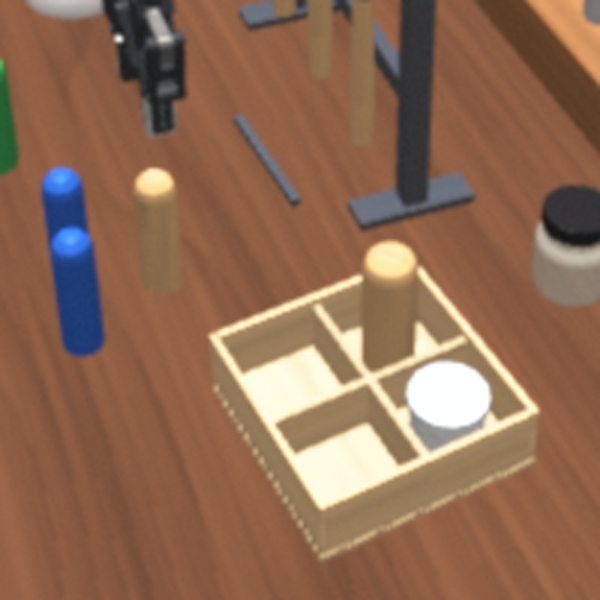

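The thick punch stands upright in the far-left cell. The slim punch's dome is at (241,262) against a predicted (240,262), so I'll grasp it.

Emit:
carry_out(
  moves=[
    [0.06, 0, 0, 0.035, 0, 0, 0],
    [0.06, 0, 0, 0.035, 0, 0, 0],
    [0.06, 0, 0, 0.026, 0, 0, 0],
    [0.06, 0, 0, 0.015, 0, 0, 0],
    [0.022, 0, 0, 0, 0, 0, 0],
    [0.022, 0, 0, 0, 0, 0, 0],
    [0.022, 0, 0, 0, 0, 0, 0],
    [0.022, 0, 0, 0, 0, 0, 0],
  ],
)

```text
clock: 10.6
eef_pos: [0.4409, -0.0747, 0.0612]
orientation: [[-1.0, -0.001, 0.002], [-0.001, 1.0, -0.0], [-0.002, -0.0, -1.0]]
contact_force: [0.1, -1.0, -0.9]
finger_gap: 0.354
```

Emit:
carry_out(
  moves=[
    [0.022, 0, 0, -0.02, 0, 0, 0],
    [0.022, 0, 0, -0.04, 0, 0, 0],
    [0.022, 0, 0, -0.04, 0, 0, 0],
    [0.022, 0, 0, -0.04, 0, 0, 0],
    [0.022, -0.0093, -0.0385, 0, 0, 0, 0],
    [0.022, -0.0093, -0.0385, 0, 0, 0, 0],
    [0.022, -0.0093, -0.0385, 0, 0, 0, 0],
    [0.022, -0.0093, -0.0385, 0, 0, 0, 0],
  ],
)

```text
clock: 11.4
eef_pos: [0.4778, -0.23, 0.2013]
orientation: [[-1.0, -0.001, 0.001], [-0.001, 1.0, -0.001], [-0.001, -0.001, -1.0]]
contact_force: [1.5, 1.2, -1.1]
finger_gap: 0.35
```

Emit:
carry_out(
  moves=[
    [0.022, -0.0093, -0.0385, 0, 0, 0, 0],
    [0.022, -0.0093, -0.0385, 0, 0, 0, 0],
    [0.022, 0, 0, 0, 0, 0, 0],
    [0.022, 0, 0, 0, 0, 0, 0],
    [0.022, 0, 0, 0.03, 0, 0, 0],
    [0.022, 0, 0, 0.03, 0, 0, 0],
    [0.022, 0, 0, 0.02, 0, 0, 0],
    [0.022, 0, 0, 0, 0, 0, 0],
  ],
)

```text
clock: 12.2
eef_pos: [0.4949, -0.3029, 0.1182]
orientation: [[-1.0, -0.003, -0.004], [-0.003, 1.0, 0.003], [0.004, 0.003, -1.0]]
contact_force: [-0.2, -0.6, -1.4]
finger_gap: 0.357
```

Emit:
carry_out(
  moves=[
    [0.022, -0.002, -0.002, 0.02, 0, 0, 0],
    [0.022, 0, 0, 0.018, 0, 0, 0],
    [0.022, 0, 0, 0.008, 0, 0, 0],
    [0.022, 0, 0, 0.004, 0, 0, 0],
    [0.022, 0, 0, 0.001, 0, 0, 0],
    [0.022, 0, 0, 0.001, 0, 0, 0],
    [0.022, 0, 0, 0, 0, 0, 0],
    [0.022, 0, 0, 0, 0, 0, 0],
  ],
)

```text
clock: 13.0
eef_pos: [0.4986, -0.3077, 0.0688]
orientation: [[-1.0, -0.001, 0.001], [-0.001, 1.0, -0.0], [-0.001, -0.0, -1.0]]
contact_force: [-0.5, 0.2, -1.4]
finger_gap: 0.355
```

Emit:
carry_out(
  moves=[
    [0.022, 0, 0, 0.001, 0, 0, 0],
    [0.022, 0, 0, 0.001, 0, 0, 0],
    [0.022, 0, 0, 0.001, 0, 0, 0],
    [0.022, 0, 0, 0, 0, 0, 0],
    [0.036, 0, 0, 0, 0, 0, 0],
    [0.045, 0, 0, 0, 0, 0, 0],
    [0.05, 0, 0, 0, 0, 0, 0],
    [0.05, 0, 0, 0, 0, 0, 0],
  ],
)

```text
clock: 13.8
eef_pos: [0.4984, -0.3075, 0.0652]
orientation: [[-1.0, -0.001, -0.0], [-0.001, 1.0, 0.0], [0.0, 0.0, -1.0]]
contact_force: [-0.6, -0.0, -0.1]
finger_gap: 0.584
```

Emit:
carry_out(
  moves=[
    [0.05, 0, 0, -0.02, 0, 0, 0],
    [0.05, 0, 0, -0.035, 0, 0, 0],
    [0.05, 0, 0, -0.035, 0, 0, 0],
    [0.05, 0, 0, -0.035, 0, 0, 0],
    [0.05, 0.007, 0.041, -0.013, 0, 0, 0],
    [0.05, 0.007, 0.041, -0.013, 0, 0, 0],
    [0.05, 0.007, 0.041, -0.013, 0, 0, 0],
    [0.05, 0.007, 0.041, -0.013, 0, 0, 0],
  ],
)

```text
clock: 14.6
eef_pos: [0.4697, -0.142, 0.2428]
orientation: [[-1.0, -0.001, 0.0], [-0.001, 1.0, -0.0], [-0.0, -0.0, -1.0]]
contact_force: [0.7, 0.4, 0.3]
finger_gap: 0.586
```

Emit:
carry_out(
  moves=[
    [0.05, 0.007, 0.041, -0.013, 0, 0, 0],
    [0.05, 0.007, 0.041, -0.013, 0, 0, 0],
    [0.05, 0.007, 0.041, -0.013, 0, 0, 0],
    [0.05, 0.007, 0.041, -0.013, 0, 0, 0],
    [0.05, 0.007, 0.041, -0.013, 0, 0, 1.25],
    [0.05, 0.0, 0.041, -0.013, 0, 0, 1.25],
    [0.05, 0, 0.041, -0.013, 0, 0, 1.25],
    [0.05, 0, 0, 0, 0, 0, 1.25],
  ],
)

```text
clock: 15.4
eef_pos: [0.4514, 0.1467, 0.3343]
orientation: [[-0.87, 0.493, 0.003], [0.493, 0.87, 0.004], [-0.0, 0.005, -1.0]]
contact_force: [-0.4, -0.6, -1.2]
finger_gap: 0.59
```

Run:
```python
from h import *
np.set_printoptions(precision=4,suppress=True)
s=bot.sense();print(s["clock"],s["eef_pos"],s["joint_pos"],s["finger_gap"]);print(np.array(s["orientation"]))
sd=vision.get_image("side")
for q in("punch_thick","punch_slim"): print(q,[(np.round(d["at"],1),round(d["p"],2)) for d in vision.place_of("side",q)[:4]])
print(proj(sd,(.570,-.217,.005)),proj(sd,(.498,-.307,.005)))
a=sd["img"][100:400,170:400,::-1]
cv2.imwrite("pics/c5.png",cv2.resize(a,(460,600),interpolation=2))
```

```text
15.4 [0.4514 0.1467 0.3343] [-0.246   0.1918 -0.1467  1.693   0.0266  1.2548  0.6568] 0.5899440135430204
[[-0.8699  0.4932  0.0028]
 [ 0.4932  0.8699  0.0039]
 [-0.0005  0.0048 -1.    ]]
punch_thick [(array([186.1, 258.9]), 0.82), (array([306.4, 369.3]), 0.44), (array([294.7, 160.9]), 0.29)]
punch_slim [(array([303. , 368.1]), 0.98), (array([216.1, 320.9]), 0.93), (array([337.6, 350.9]), 0.44)]
[319.1, 323.7] [304.2, 365.4]
```

View pics/c5.png

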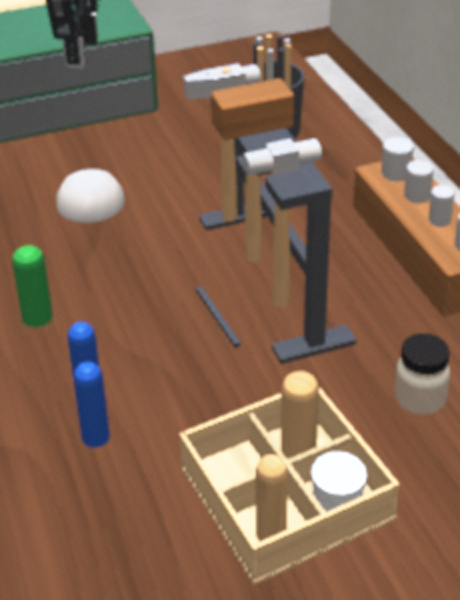

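Both punches stand in their cells, with the slim foot found at (303,368) against a predicted (304,365). Now I'll tilt the tool in free air for the hammer and watch the joints.

Emit:
carry_out(
  moves=[
    [0.05, 0, 0, 0, 0, -1.25, 0],
    [0.05, 0, 0, 0, 0, -1.25, 0],
    [0.05, 0, 0, 0, 0, -1.25, 0],
    [0.05, 0, 0, 0, 0, -1.25, 0],
    [0.05, 0, 0, 0, 0, -1.25, 0],
    [0.05, 0, 0, 0, 0, -1.25, 0],
    [0.05, 0, 0, 0, 0, -1.25, 0],
    [0.05, 0, 0, 0, 0, -1.25, 0],
  ],
)

```text
clock: 16.35
eef_pos: [0.4509, 0.1394, 0.3339]
orientation: [[-0.436, 0.494, 0.753], [0.247, 0.87, -0.428], [-0.866, -0.001, -0.501]]
contact_force: [0.5, -0.8, -1.6]
finger_gap: 0.587
```

```bash
cat > st.py <<'E'
from h import *
np.set_printoptions(precision=4,suppress=True)
s=bot.sense();print(s["clock"],s["eef_pos"],s["joint_pos"],s["finger_gap"]);print(np.array(s["orientation"]))
E
python3 st.py
```

```text
16.35 [0.4509 0.1394 0.3339] [-0.8065  0.1904 -0.3371  2.2829  1.2103  1.2646 -0.8598] 0.587285508757801
[[-0.4358  0.4937  0.7525]
 [ 0.2466  0.8696 -0.4277]
 [-0.8656 -0.0008 -0.5008]]
```

Emit:
carry_out(
  moves=[
    [0.038, 0.018, 0.02, 0.0216, 0, 0, 0],
    [0.038, 0.018, 0.02, 0.0216, 0, 0, 0],
    [0.038, 0.018, 0.02, 0.0216, 0, 0, 0],
    [0.038, 0.018, 0.02, 0.0216, 0, 0, 0],
    [0.038, 0.018, 0.02, 0.0216, 0, 0, 0],
    [0.038, 0.018, 0.02, 0.0216, 0, 0, 0],
    [0.038, 0, 0, 0, 0, 0, 0],
    [0.038, 0, 0, 0, 0, 0, 0],
  ],
)

```text
clock: 17.15
eef_pos: [0.5598, 0.2141, 0.1731]
orientation: [[-0.442, 0.497, 0.747], [0.247, 0.868, -0.431], [-0.862, -0.006, -0.506]]
contact_force: [-0.4, -0.7, 0.6]
finger_gap: 0.448
```

```bash
cat >> st.py <<'E'
R=np.array(s["orientation"]);g=s["eef_pos"]-.019*R[:,2]
print("grasp pt",g,"dist to target in tool",R.T@(np.array([.636,.169,.125])-g))
E
python3 st.py
python3 - <<'E'
from h import *
t=vision.get_image("top"); sd=vision.get_image("side")
for p in((.636,.169,.04),(.636,.169,.125),(.636,.169,.226),(.636,.169,.266)): print(proj(sd,p),proj(t,p))
a=sd["img"][110:260,210:360,::-1]; b=t["img"][120:230,150:260,::-1]
cv2.imwrite("pics/c6.png",np.hstack([cv2.resize(a,(400,400),interpolation=2),cv2.resize(b,(400,400),interpolation=2)]))
E
```

```text
17.15 [0.5598 0.2141 0.1731] [-0.7749  0.6317 -0.2658  2.1633  1.4797  1.2027 -1.1642] 0.4479659908675025
[[-0.4419  0.4966  0.7471]
 [ 0.247   0.8679 -0.4309]
 [-0.8624 -0.0059 -0.5062]]
grasp pt [0.5456 0.2223 0.1827] dist to target in tool [-0.0033 -0.001   0.1198]
[284.9, 207.6] [217.7, 176.6]
[284.3, 181.5] [213.3, 171.7]
[283.6, 148.1] [207.1, 164.7]
[283.3, 134.1] [204.3, 161.5]
```

View pics/c6.png

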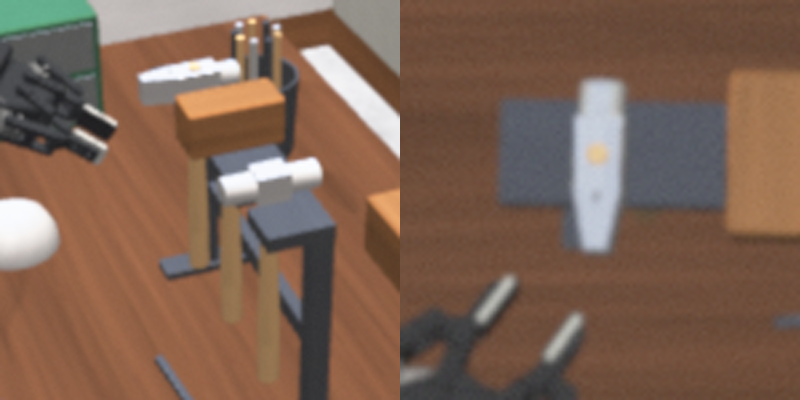

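The handle's end grain in the top view is at (204.2,162.1) against a predicted (204.3,161.5), so the pre-grasp is aligned. Advancing and closing.

Emit:
carry_out(
  moves=[
    [0.038, -0.003, -0.001, 0.03, 0, 0, 0],
    [0.038, 0, 0, 0.03, 0, 0, 0],
    [0.038, 0, 0, 0.025, 0, 0, 0],
    [0.038, 0, 0, 0.02, 0, 0, 0],
    [0.038, 0, 0, 0.012, 0, 0, 0],
    [0.038, 0, 0, 0.003, 0, 0, 0],
    [0.038, 0, 0, 0, 0, 0, 0],
    [0.038, 0, 0, 0, 0, 0, 0],
  ],
)

```text
clock: 18.05
eef_pos: [0.6499, 0.1638, 0.1162]
orientation: [[-0.44, 0.495, 0.749], [0.25, 0.869, -0.427], [-0.862, -0.0, -0.506]]
contact_force: [0.5, -0.5, -0.1]
finger_gap: 0.445
```

```bash
python3 st.py; python3 -c "
from h import *
print(bot.sense()['contact_force'])"
```

```text
18.05 [0.6499 0.1638 0.1162] [-0.6153  0.7547 -0.1948  2.1233  1.7227  1.109  -1.2343] 0.44451202406570534
[[-0.4402  0.4947  0.7493]
 [ 0.2502  0.869  -0.4268]
 [-0.8623 -0.0004 -0.5063]]
grasp pt [0.6356 0.1719 0.1259] dist to target in tool [-0.0001 -0.0023  0.0019]
[ 0.48865156 -0.47981238 -0.09440528]
```

Emit:
carry_out(
  moves=[
    [0.005, 0, -0.002, 0.001, 0, 0, 0],
    [0.005, 0, 0, 0, 0, 0, 0],
    [0.005, 0, 0, 0, 0, 0, 0],
    [0.005, 0, 0, 0, 0, 0, 0],
    [0.005, 0, 0, 0, 0, 0, 0],
    [0.005, 0, 0, 0, 0, 0, 0],
    [0.005, 0, 0, 0, 0, 0, 0],
    [0.005, 0, 0, 0, 0, 0, 0],
  ],
)

```text
clock: 18.85
eef_pos: [0.6504, 0.1608, 0.1156]
orientation: [[-0.439, 0.496, 0.749], [0.25, 0.868, -0.428], [-0.863, -0.001, -0.505]]
contact_force: [-1.2, 1.4, 4.4]
finger_gap: 0.206
```

Emit:
carry_out(
  moves=[
    [0.005, -0.0035, 0, -0.002, 0, 0, 0],
    [0.005, -0.0035, 0, -0.002, 0, 0, 0],
    [0.005, -0.0035, 0, -0.002, 0, 0, 0],
    [0.005, 0, 0, 0, 0, 0, 0],
    [0.005, 0.0066, -0.0075, -0.0112, 0, 0, 0],
    [0.005, 0.0066, -0.0075, -0.0112, 0, 0, 0],
    [0.005, 0, 0, 0, 0, 0, 0],
    [0.005, 0, 0, 0, 0, 0, 0],
  ],
)

```text
clock: 19.65
eef_pos: [0.6201, 0.1608, 0.1271]
orientation: [[-0.44, 0.495, 0.749], [0.25, 0.869, -0.428], [-0.862, -0.001, -0.506]]
contact_force: [0.9, -0.2, -2.4]
finger_gap: 0.209
```

Emit:
carry_out(
  moves=[
    [0.005, 0.0132, -0.0149, -0.0225, 0, 0, 0],
    [0.005, 0.0132, -0.0149, -0.0225, 0, 0, 0],
    [0.005, 0.0132, -0.0149, -0.0225, 0, 0, 0],
    [0.005, -0.026, 0, -0.015, 0, 0, 0],
    [0.005, -0.026, 0, -0.015, 0, 0, 0],
    [0.005, -0.026, 0, -0.015, 0, 0, 0],
    [0.005, -0.026, 0, -0.015, 0, 0, 0],
    [0.005, -0.026, 0, -0.015, 0, 0, 0],
  ],
)

```text
clock: 20.45
eef_pos: [0.5314, 0.1597, 0.2788]
orientation: [[-0.44, 0.496, 0.749], [0.251, 0.868, -0.429], [-0.863, -0.001, -0.506]]
contact_force: [-0.0, 1.0, -3.4]
finger_gap: 0.214
```

```bash
python3 st.py
```

```text
20.45 [0.5314 0.1597 0.2788] [-0.7301  0.3701 -0.2729  2.2166  1.3769  1.1764 -0.943 ] 0.21385903555430213
[[-0.4395  0.4965  0.7486]
 [ 0.2507  0.868  -0.4285]
 [-0.8625 -0.0007 -0.506 ]]
grasp pt [0.5171 0.1679 0.2884] dist to target in tool [0.089  0.0601 0.1712]
```

Emit:
carry_out(
  moves=[
    [0.005, 0, 0, 0, -0.1, -0.4, 0.2],
    [0.005, 0, 0, 0, -0.25, -0.86, 0.42],
    [0.005, 0, 0, 0, -0.25, -0.86, 0.42],
    [0.005, 0, 0, 0, -0.25, -0.86, 0.42],
    [0.005, 0, 0, 0, -0.25, -0.86, 0.42],
    [0.005, 0, 0, 0, -0.25, -0.86, 0.42],
    [0.005, 0, 0, 0, -0.25, -0.86, 0.42],
    [0.005, 0, 0, 0, 0, 0, 0],
  ],
)

```text
clock: 21.25
eef_pos: [0.5317, 0.1616, 0.2737]
orientation: [[0.188, 0.389, 0.902], [0.244, 0.871, -0.426], [-0.951, 0.3, 0.068]]
contact_force: [0.4, -0.5, -2.5]
finger_gap: 0.212
```

```bash
cat >> st.py <<'E'
R0=np.array([[-.4395,.4965,.7486],[.2507,.868,-.4285],[-.8625,-.0007,-.506]]); hz=R@R0.T@[0,0,1]
o=np.array([-.7071,0,.7071]);print("hz if no slip",hz,"tilt",np.degrees(np.arccos(hz[2])),"to offer",np.degrees(np.arccos(hz@o)),"f",s["contact_force"])
E
python3 st.py
python3 - <<'E'
from h import *
t=vision.get_image("top"); sd=vision.get_image("side"); save(sd,"s7.png")
print([(c,np.round(d["at"],1).tolist(),round(d["p"],2),q) for c in("side","top") for q in("hammer","handle_end") for d in vision.place_of(c,q)[:2]])
a=sd["img"][20:250,150:380,::-1]; b=t["img"][100:330,130:360,::-1]
cv2.imwrite("pics/c7.png",np.hstack([cv2.resize(a,(400,400),interpolation=2),cv2.resize(b,(400,400),interpolation=2)]))
E
```

```text
21.25 [0.5317 0.1616 0.2737] [-0.9686  0.8462 -0.1273  2.4434  1.6235  1.7437 -2.0149] 0.21221455308212947
[[ 0.1876  0.3886  0.9021]
 [ 0.2443  0.8711 -0.4261]
 [-0.9514  0.3003  0.0685]]
grasp pt [0.5145 0.1697 0.2724] dist to target in tool [0.1628 0.0024 0.0998]
hz if no slip [-0.6185  0.0043  0.7857] tilt 38.21449691248301 to offer 6.811054940130667 f [ 0.4222 -0.487  -2.4748]
[('side', [200.9, 114.1], 0.8, 'hammer'), ('top', [195.4, 256.9], 0.91, 'hammer'), ('top', [374.3, 234.2], 0.23, 'hammer'), ('top', [209.3, 194.6], 0.62, 'handle_end')]
```

View pics/c7.png

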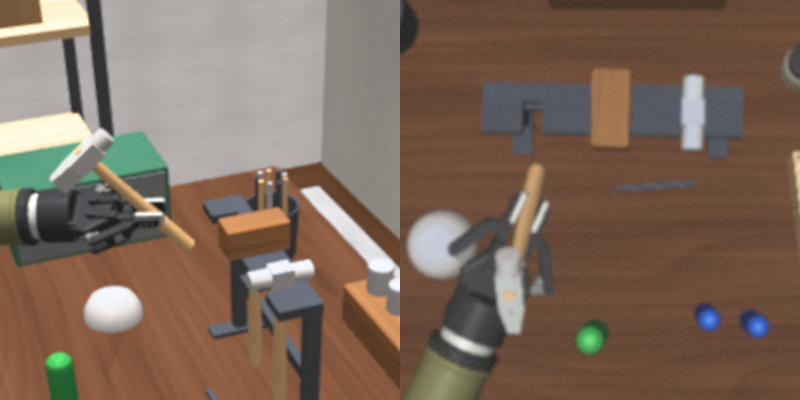

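Run:
```python
from h import *
from scipy.optimize import least_squares
t=vision.get_image("top"); sd=vision.get_image("side")
s=bot.sense();R=np.array(s["orientation"]);g=s["eef_pos"]-.019*R[:,2]
hz0=np.array([-.6185,.0043,.7857])
E=lambda p:np.array(p)
# side c7 crop: scale .575 ; handle end mid (190,243), head mid (82,160), head near handle (98,165)
pe_s=(150+189*.575,20+242*.575); pe_t=(130+136*.575,100+168*.575)
L0=.085
print("pred end",proj(sd,g-L0*hz0),proj(t,g-L0*hz0),"obs",pe_s,pe_t)
print("pred org",proj(sd,g+(.2-L0)*hz0),proj(t,g+(.2-L0)*hz0))
def f(v):
    e=v[:3]; return np.r_[np.array(proj(sd,e))-pe_s,np.array(proj(t,e))-pe_t]
r=least_squares(f,g-L0*hz0,x_scale=.01,diff_step=1e-3); h=g-r.x; print(r.x,r.fun,np.linalg.norm(h),h/np.linalg.norm(h),np.degrees(np.arccos(h[2]/np.linalg.norm(h))))
o,d=ray(t,(195.4,256.9)); 
org_s=(200.9,114.1)
def f2(e): return np.r_[np.array(proj(sd,e))-org_s,np.array(proj(t,e))-(195.4,256.9)]
q=least_squares(f2,g+(.115)*hz0,diff_step=1e-3); print("org",q.x,q.fun); a=q.x-r.x; n=np.linalg.norm(a); print(n,a/n,np.degrees(np.arccos(a[2]/n)))
```

```text
pred end [258.1, 159.0] [208.6, 198.2] obs (258.675, 159.14999999999998) (208.2, 196.6)
pred org [203.5, 110.2] [195.4, 259.4]
[0.56922543 0.16819979 0.21023979] [ 0.325 -0.35   0.1    0.4  ] 0.0868594491872055 [-0.63475104 -0.00489036  0.77270124] 39.40291890389863
org [0.44248696 0.1700102  0.35690076] [2.7 0.1 0.1 2.5]
0.19384364110807595 [-0.65381804  0.0093395   0.75659418] 40.83513898025926
```

The hammer is tilted about 40° with no slip, and its handle end is about 21 cm up. One hold call to check it stays still, then a last look.

Emit:
carry_out(
  moves=[
    [0.005, 0, 0, 0, 0, 0, 0],
    [0.005, 0, 0, 0, 0, 0, 0],
    [0.005, 0, 0, 0, 0, 0, 0],
    [0.005, 0, 0, 0, 0, 0, 0],
    [0.005, 0, 0, 0, 0, 0, 0],
    [0.005, 0, 0, 0, 0, 0, 0],
    [0.005, 0, 0, 0, 0, 0, 0],
    [0.005, 0, 0, 0, 0, 0, 0],
  ],
)

```text
clock: 22.45
eef_pos: [0.5312, 0.16, 0.2772]
orientation: [[0.19, 0.389, 0.901], [0.248, 0.869, -0.428], [-0.95, 0.304, 0.069]]
contact_force: [0.5, -0.0, -3.3]
finger_gap: 0.211
```

```bash
python3 st.py
python3 - <<'E'
from h import *
sd=vision.get_image("side"); save(sd,"s8.png")
print([(np.round(d["at"],1).tolist(),round(d["p"],2),q) for q in("hammer","punch_thick","punch_slim") for d in vision.place_of("side",q)[:4]])
E
```

```text
22.45 [0.5312 0.16   0.2772] [-0.9673  0.8374 -0.1281  2.4457  1.6226  1.7432 -2.013 ] 0.21057798329861935
[[ 0.1901  0.3893  0.9013]
 [ 0.2476  0.8693 -0.4278]
 [-0.95    0.3045  0.0688]]
grasp pt [0.514  0.1681 0.2759] dist to target in tool [0.1668 0.0023 0.0992]
hz if no slip [-0.6203  0.0022  0.7844] tilt 38.338381130173865 to offer 6.683826658496725 f [ 0.485  -0.0497 -3.2895]
[([336.8, 352.1], 0.73, 'hammer'), ([200.2, 114.0], 0.65, 'hammer'), ([185.4, 260.2], 0.86, 'punch_thick'), ([316.1, 325.2], 0.56, 'punch_thick'), ([217.5, 319.5], 0.84, 'punch_slim'), ([303.4, 367.9], 0.77, 'punch_slim')]
```

View pics/s8.png

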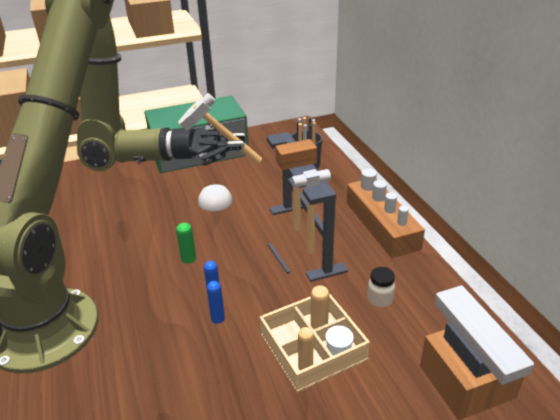

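The picture shows the hammer held head up at (195,110), with its handle slanting out to (260,160). Both punches stand upright in the crate at (319,306) and (305,348), and everything else looks undisturbed. Handing in.

```bash
python3 -c "
from station import bot
print(bot.job_done())"
```

```text
the job is handed in; nothing more can be done
None
```

The job is handed in at about 22.5 s of the 69 s allowed; no verdict was reported.

- **Punches:** The thick punch stands in cell2 and the slim punch in cell1. Both were lowered onto the cell floor before I let go. The last picture shows both upright, with their feet within about 3 px of where I expected.
- **Hammer:** I drew the wedge-headed hammer from the left slot and hold it head up. From the pictures it tilts 39–41° from hanging; the arm's pose gives 38°, so the two agree and it has not slipped. It is about 7° off the ideal offer direction, slanting straight to the far side, with the handle end about 21 cm above the bench. After a 0.8 s hold it was still, and the gripper carried about 3 N, close to the hammer's own weight.
- **Bystanders:** The mallet, planisher, tin, jar, dome, steel bar and look-alikes appeared undisturbed in the last picture; I judged this by eye.
- **Disagreements:** The networks sometimes reported the green and blue look-alikes, and once the tin, as the objects I asked for. I rejected those against the pictures. No check failed.

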